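Unbolt the large radio case

TASK

Two aluminium transport cases stand on the dispatch desk, each shut by a barrel bolt on its lid. Unbolt the larger case: lift the bolt's handle up out of its notch, then draw the bolt all the way back out of its keeper and let go of it. Leave the smaller case bolted.

Things in the scene. Friction and masses are not known exactly. Their poses are not given: they have to be found in the camera images.
- large_case: The larger case, 240 x 300 x 110 mm high (x, y, z), fixed; origin under its centre. Grey panels, aluminium edges. Its steel bolt rod (12 mm) lies along y, axis 22 mm above the flat top, in 32 mm high guides. A notch whose cheeks stand 18 to 28 mm to the -x side of the rod, 44 mm above the top, holds the handle's arm. The small case is 170 x 230 x 80 mm with the same bolt.
- large_knob (a point): Centre of the steel grip (cylinder 18 mm thick, 32 long, along the arm) of the larger case's bolt handle, 66 mm out from the rod's axis. Axes turn with the handle; y runs along the rod, and the bolt is drawn towards -y. Handle down: x level, from grip to rod; z up; the grip lies 62 mm to the rod's -x side and 23 mm above its axis, 45 mm above the flat lid, with clear space all round.
- large_handle (a joint): Turn q of that handle about the rod, rad: 0 = down in the notch, 1.2 = stop, upright. The 8 mm arm rises from rod to grip at 20 degrees + q above level, so the grip moves up and over towards the rod on a 66 mm arc; free of the notch above 0.68. Turns with under 1 N at the grip; falls back when let go, which does no harm.
- large_bolt (a joint): Slide of the larger case's bolt, m: 0 = shut, rod through the keeper; grows as it is drawn along -y of large_knob, the handle going with it; 0.045 = stop. In the notch it has 2 mm of play; past about 0.022 the handle may drop again behind the notch. Needs about 2 N and stays where it is left.
- small_bolt (a joint): Slide of the bolt on the smaller case, m: 0 = shut, grows as it is drawn. It is to stay shut.

How it is judged:
On the way:
1. the larger case's bolt handle is lifted clear of its notch (value of joint large_handle above 0.6 rad), for 0.1 s.
At the end, for the whole second after the job is handed in: The larger case's bolt is drawn out by more than 35 mm of its 45 mm, at rest and released (the handle may lie or stand); the smaller case's bolt is still shut (drawn less than 10 mm) (value of joint large_bolt above 0.035 m and velocity of joint large_bolt between -0.01 and 0.01 m/s and value of joint small_bolt below 0.01 m); the robot touches nothing.
It fails at once if the smaller case's bolt is drawn (value of joint small_bolt above 0.01 m).
It also fails if it takes over 35 s, if anything falls off the work surface, if the arm or the gripper's body presses on something with over 40 N, if the wrist force passes 120 N, or if a joint passes its speed limit or range.

ROBOT

A 7-joint arm with a two-finger parallel gripper is mounted at the origin on the work surface. World frame = base frame: x ahead of the robot, y to its left, z up, the work surface at z = 0. Lengths are in m, angles in rad, forces in N, time in s.
With the tool pointing down it reaches from about 0.425 to 0.825 m from the base axis. Payload 3.6 kg.
Tool frame: the origin (TCP) lies at the very end of the fingers, on their centre line; the grasp point (between the pads) lies 19 mm behind it (grip_depth is the distance from the TCP to the grasp point, in m); z points along the fingers, y is the line along which they close (so a half turn about z gives the same grasp; the last joint's range is limited). The gripper opens to 93 mm and grips with 3 to 60 N. Pads are 15 mm wide; open, the fingers measure 128 mm over their backs; the gripper's body (75 mm by 188 mm) begins 65 mm behind the grasp point.
Start: joints at [1.319, 0.615, -0.013, 1.423, 0.008, 1.103, -0.04], TCP at [0.145, -0.634, 0.219] pointing down, gripper open.
Joint ranges: [-3.12, 3.12], [-0.3, 2.06], [-1.34, 1.32], [0.26, 2.42], [-1.36, 4.5], [0.01, 1.98], [-2.84, 2.84]. Speed limits (rad/s): [2.79, 2.79, 3.14, 3.14, 3.14, 3.14, 3.14].

INTERFACE

Orientations are given as a unit quaternion [x, y, z, w].
In Python, from plant import move_ptp, move_straight, set_joints, grip, wait, ik, camera, IKError, hand_in, outline_of, read_clock, read_q, read_dq, read_tau, read_eef_pos, read_tool_rot, read_wrist_force, read_moment, read_opening, read_grip_force, grip_depth gives the robot as it stands. Calls block until the motion is done:
- move_ptp(position, orientation): joint-space move of the TCP to a pose.
- move_straight(position, orientation=None, v=0.15): straight line of the TCP; orientation=None keeps the orientation; v is the mean speed in m/s.
- set_joints(angles): joint-space move.
- grip(opening, force=None): finger opening in m; force is the grip in N (None keeps the last); returns when the fingers have stopped.
- wait(seconds).
- ik(position, orientation): joint angles nearest the present ones, or None.
- camera(name): name is "side" or "top"; returns a dict with "image" (420x560x3 uint8, red, green, blue), "depth" (420x560 float32, m along the optical axis (not along the pixel's ray), 0 where there is no reading), "fx", "fy", "cx", "cy" (pixels), "R" (3x3) and "t" (3): a world point X has camera coordinates R X + t. Camera axes: x right, y down, z forward; pixel columns grow to the right and rows downward; lengths in m; the calibration is good to about 2 mm. A picture is of the moment at which its call begins.
A pose or a line that the arm cannot do raises IKError and nothing moves.
- hand_in(): hands the job in; it is judged then, once.
Trained networks look in the newest picture that a camera, given by its name, has taken for a name from the list of things; names that differ only in an ending like _2 or _b are one class to them, and where a whole thing is asked for, a point or a joint stands for the part that bears it (a point fixed in the world has none). Each returns a list of dicts, best first, with "score" (0 to 1); they miss things now and then, are a little off and sometimes report something else, mostly with a low value. They report only what shows in the picture. A call takes as long as a camera call.
- outline_of(name, camera): "mask" (420x560 bool, what is visible of it) and "box" ([left, top, width, height] in pixels, round what is visible of it).
Readings, each from a call of its own:
- read_clock(): time.
- read_q(): joint angles.
- read_dq(): joint speeds.
- read_tau(): joint torques, N m.
- read_eef_pos(): TCP position.
- read_tool_rot(): TCP orientation.
- read_wrist_force(): force on the tool from outside, world axes, zero at the start.
- read_moment(): the same for the moment, N m.
- read_opening(): finger opening in m.
- read_grip_force(): force on a finger pad.
Only numpy, scipy, OpenCV 4.12 (cv2) and the standard library are available. Lean on these libraries where they do the work, as an engineer would, in place of code of your own. Each camera call takes 0.05 s, during which the arm holds its last target. There are 200 camera calls.

## Working session

There is one attempt and no reset: what is moved stays moved. The work goes in short steps, each a Python script; the robot and the scene stay as the last script left them, time stands still between calls to the robot, and variables do not carry over. Pictures are saved under pics/ and viewed, at most 10 in all, crops included, and the job is handed in when it is done.

```bash
mkdir -p pics; cat > h.py <<'E'
import numpy as np, cv2
from plant import *
def pts(c,mask):
    v,u=np.nonzero(mask&(c["depth"]>0)); d=c["depth"][v,u]
    P=np.c_[(u-c["cx"])/c["fx"]*d,(v-c["cy"])/c["fy"]*d,d]
    return (P-c["t"])@c["R"]
E
python3 - <<'E'
from h import *
ims=[]
for n in("top","side"):
    c=camera(n); im=c["image"][:,:,::-1].copy()
    np.savez(n+".npz",**c)
    for name in("large_case","large_knob","large_handle","large_bolt","small_bolt"):
        for o in outline_of(name,n)[:3]:
            p=pts(c,o["mask"]); print(n,name,round(o["score"],2),o["box"],np.round(np.median(p,0),3) if len(p) else 0, np.round(np.percentile(p,[2,98],axis=0),3).tolist() if len(p) else 0)
    cv2.imwrite(f"pics/{n}.png",im)
    print(np.round(-c["R"].T@c["t"],2))
E
```

```text
top large_case 0.75 [94.8, 148.2, 172.2, 153.0] [0.524 0.231 0.109] [[0.385, 0.073, 0.04], [0.669, 0.391, 0.142]]
top large_knob 0.75 [145.4, 210.6, 27.5, 29.1] [0.508 0.274 0.16 ] [[0.489, 0.257, 0.139], [0.55, 0.286, 0.168]]
top large_handle 0.48 [146.7, 212.7, 22.2, 28.3] [0.51  0.273 0.158] [[0.489, 0.256, 0.138], [0.551, 0.287, 0.167]]
top large_handle 0.17 [338.3, 213.2, 64.5, 55.3] [ 0.486 -0.211  0.109] [[0.439, -0.258, 0.079], [0.545, -0.128, 0.137]]
top small_bolt 0.58 [340.1, 215.5, 65.9, 51.1] [ 0.485 -0.209  0.109] [[0.439, -0.255, 0.081], [0.543, -0.129, 0.137]]
[0.42 0.   1.18]
side large_case 0.73 [172.3, 255.2, 72.8, 38.6] [0.538 0.279 0.138] [[0.488, 0.206, 0.111], [0.588, 0.324, 0.166]]
side large_case 0.59 [129.4, 224.4, 200.2, 183.1] [0.49  0.281 0.107] [[0.37, 0.096, 0.006], [0.674, 0.416, 0.14]]
side large_knob 0.46 [209.0, 274.3, 24.7, 16.8] [0.503 0.283 0.159] [[0.487, 0.26, 0.139], [0.549, 0.292, 0.167]]
side large_handle 0.52 [211.6, 274.8, 21.6, 18.8] [0.506 0.282 0.158] [[0.487, 0.259, 0.11], [0.545, 0.292, 0.167]]
side large_bolt 0.72 [173.7, 253.6, 73.6, 42.1] [0.539 0.28  0.137] [[0.489, 0.184, 0.11], [0.586, 0.323, 0.166]]
side small_bolt 0.42 [212.3, 275.8, 19.2, 18.3] [0.502 0.283 0.159] [[0.487, 0.264, 0.14], [0.542, 0.292, 0.167]]
[0.15 0.67 0.69]
```

```bash
python3 - <<'E'
import cv2,numpy as np
a=cv2.imread("pics/top.png");b=cv2.imread("pics/side.png")
A=cv2.resize(a[140:310,85:275],None,fx=2.1,fy=2.1);B=cv2.resize(b[220:390,125:335],None,fx=1.9,fy=1.9)
h=max(A.shape[0],B.shape[0]);z=[cv2.copyMakeBorder(i,0,h-i.shape[0],0,0,0) for i in(A,B)]
cv2.imwrite("pics/crop.png",np.hstack(z)); print(A.shape,B.shape)
E
```

```text
(357, 399, 3) (323, 399, 3)
```

View pics/crop.png

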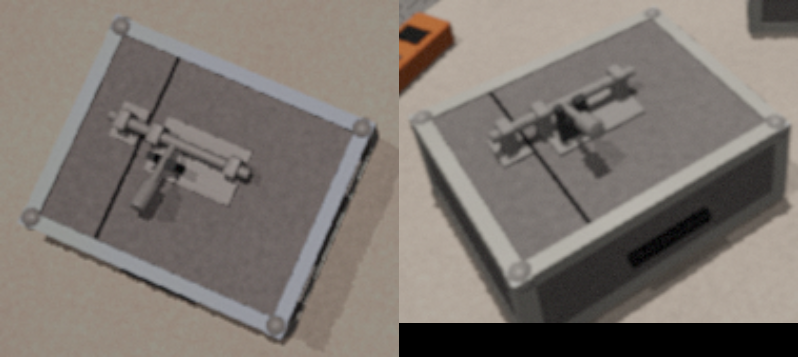

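View pics/top.png

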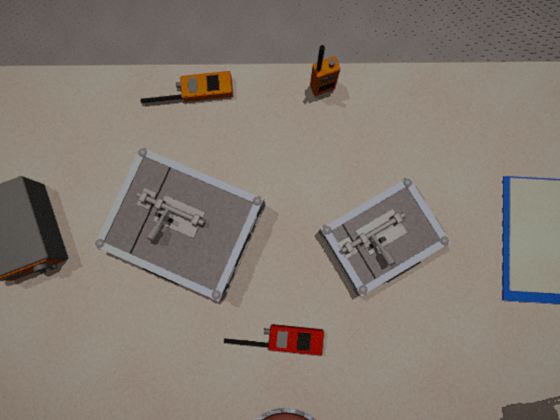

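```bash
python3 - <<'E'
from h import *
for n in("top","side"):
    c=dict(np.load(n+".npz")); P=pts(c,np.ones((420,560),bool))
    L=(P[:,0]>.3)&(P[:,0]<.75)&(P[:,1]>.02)&(P[:,1]<.5)
    T=P[L&(abs(P[:,2]-.110)<.006)]
    r=cv2.minAreaRect((T[:,:2]*1000).astype(np.float32)); print(n,"top rect",r,np.median(T[:,2]))
    for lo,hi in((.122,.140),(.146,.175)):
        Q=P[L&(P[:,2]>lo)&(P[:,2]<hi)]; print(lo,len(Q),cv2.minAreaRect((Q[:,:2]*1000).astype(np.float32)))
    Q=P[L&(P[:,2]>.146)&(P[:,2]<.175)]
    print(np.round(Q[np.argsort(Q[:,0])][::max(1,len(Q)//30)],3).tolist())
E
```

```text
top top rect ((529.2765502929688, 235.0794677734375), (309.6436462402344, 247.71774291992188), 66.84761810302734) 0.10898911343113418
0.122 365 ((549.301513671875, 253.15589904785156), (159.6533203125, 38.37101745605469), 66.69003295898438)
0.146 208 ((514.6494750976562, 272.9535217285156), (31.85076141357422, 60.58168411254883), 66.70271301269531)
[[0.487, 0.28, 0.163], [0.489, 0.279, 0.165], [0.491, 0.281, 0.167], [0.491, 0.275, 0.159], [0.493, 0.286, 0.165], [0.495, 0.285, 0.168], [0.495, 0.274, 0.161], [0.497, 0.288, 0.166], [0.499, 0.277, 0.167], [0.499, 0.289, 0.163], [0.501, 0.282, 0.163], [0.502, 0.269, 0.157], [0.504, 0.276, 0.162], [0.506, 0.278, 0.163], [0.506, 0.269, 0.159], [0.508, 0.281, 0.161], [0.509, 0.267, 0.151], [0.51, 0.282, 0.158], [0.512, 0.275, 0.159], [0.513, 0.268, 0.156], [0.515, 0.268, 0.156], [0.517, 0.276, 0.156], [0.519, 0.271, 0.153], [0.522, 0.271, 0.152], [0.526, 0.269, 0.151], [0.528, 0.268, 0.149], [0.531, 0.27, 0.147], [0.532, 0.254, 0.155], [0.534, 0.256, 0.154], [0.536, 0.251, 0.155], [0.537, 0.272, 0.148], [0.538, 0.256, 0.154], [0.541, 0.271, 
[... 410 characters left out ...]
[0.486, 0.283, 0.159], [0.488, 0.283, 0.162], [0.489, 0.282, 0.162], [0.49, 0.288, 0.155], [0.49, 0.283, 0.16], [0.491, 0.291, 0.157], [0.492, 0.292, 0.162], [0.493, 0.294, 0.161], [0.494, 0.285, 0.167], [0.497, 0.292, 0.162], [0.498, 0.291, 0.154], [0.5, 0.284, 0.165], [0.503, 0.289, 0.159], [0.505, 0.283, 0.163], [0.507, 0.288, 0.153], [0.51, 0.286, 0.158], [0.512, 0.281, 0.159], [0.514, 0.278, 0.159], [0.516, 0.285, 0.153], [0.519, 0.28, 0.153], [0.528, 0.253, 0.155], [0.53, 0.255, 0.151], [0.532, 0.261, 0.155], [0.533, 0.263, 0.153], [0.535, 0.256, 0.154], [0.537, 0.257, 0.154], [0.539, 0.276, 0.152], [0.54, 0.278, 0.151], [0.541, 0.26, 0.147], [0.543, 0.28, 0.15], [0.546, 0.279, 0.151]]
```

The top view shows the large case at left (100–265, 150–300), turned about 67°. Its grip is at about (158, 228), its keeper at the left (145, 197), and the empty guide at the right (203, 220). The bolt is drawn to the right, along case −y. Next I'll refine the grip and rod positions in case axes, checked against the 62 mm offset, and pre-position the arm.

```bash
cat >> h.py <<'E'
th=np.radians(66.8-90); X=np.array([np.cos(th),np.sin(th),0]); Y=np.array([-np.sin(th),np.cos(th),0])
B=np.array([X,Y,[0,0,1]])
from scipy.spatial.transform import Rotation as Ro
def quat(s=1): return Ro.from_matrix(np.c_[-s*X,s*Y,[0,0,-1]]).as_quat()
E
python3 - <<'E'
from h import *
for n in("top","side"):
    c=dict(np.load(n+".npz")); P=pts(c,np.ones((420,560),bool))
    C=P@B.T; c0=np.array([.5297,.236,0])@B.T; D=C-c0
    L=(abs(D[:,0])<.11)&(abs(D[:,1])<.14)
    g=D[L&(D[:,2]>.157)]; print(n,"grip x,y pct",np.round(np.percentile(g,[1,50,99],axis=0),4).tolist())
    k=D[L&(D[:,2]>.145)&(D[:,0]<np.percentile(g[:,0],1)+.03)]; print("grip all",np.round(np.percentile(k,[1,50,99],axis=0),4).tolist())
    r=D[L&(D[:,2]>.134)&(D[:,2]<.145)]
    for y0 in np.arange(-.1,.12,.01):
        s=r[abs(r[:,1]-y0)<.005]
        if len(s)>4: print(round(y0,3),len(s),np.round(np.percentile(s[:,0],[5,50,95]),4),round(s[:,2].max(),4))
    print("c0",c0)
for s in(1,-1):
  for p in([.505,.279,.24],[.505,.279,.137],[.53,.22,.18]): print(s,ik(p,quat(s)))
E
```

```text
top grip x,y pct [[-0.0574, 0.0197, 0.1571], [-0.0432, 0.0278, 0.162], [-0.0087, 0.0369, 0.1684]]
grip all [[-0.0579, 0.0198, 0.1517], [-0.0425, 0.0269, 0.1616], [-0.0279, 0.0367, 0.1683]]
-0.05 24 [0.0153 0.0206 0.0248] 0.142
-0.04 48 [0.011  0.0194 0.0295] 0.1447
-0.03 30 [0.0109 0.0203 0.0289] 0.143
-0.02 22 [0.0152 0.0198 0.0245] 0.1414
-0.01 23 [0.015  0.0202 0.0245] 0.1402
-0.0 23 [0.0147 0.0194 0.0247] 0.1413
0.01 24 [-0.005   0.0186  0.0247] 0.1426
0.02 25 [0.0035 0.0185 0.0238] 0.1442
0.03 51 [-0.0101  0.0123  0.0241] 0.1448
0.04 41 [-0.0059  0.0174  0.0255] 0.1447
0.05 43 [0.0097 0.0209 0.0297] 0.1449
0.06 22 [0.0148 0.0197 0.0252] 0.1422
0.07 18 [0.0159 0.0197 0.0239] 0.1436
0.08 40 [0.0103 0.0192 0.0277] 0.1448
0.09 38 [0.0115 0.0199 0.0298] 0.1446
0.1 16 [0.0157 0.02   0.025 ] 0.1435
c0 [0.3938957  0.42558697 0.        ]
side grip x,y pct [[-0.0581, 0.0225, 0.1573], [-0.0495, 0.032, 0.1618], [-0.0278, 0.0389, 0.1674]]
grip all [[-0.0586, 0.0227, 0.1481], [-0.0507, 0.0328, 0.1606], [-0.0296, 0.0392, 0.1674]]
-0.05 17 [0.0146 0.0185 0.0226] 0.1385
-0.04 33 [0.0093 0.0147 0
[... 434 characters left out ...]
0.0228] 0.138
0.08 25 [0.0111 0.0187 0.0246] 0.1418
0.09 59 [0.0094 0.0166 0.0284] 0.1435
0.1 34 [0.0116 0.0184 0.0251] 0.142
c0 [0.3938957  0.42558697 0.        ]
1 [ 0.00664323  0.63076961 -0.93860488  1.59487845  0.53711472  1.19410428
  0.12274923]
1 [-0.05577524  0.72214233 -0.82056562  1.72389709  0.62310285  0.97660818
  0.04976339]
1 [ 0.2288439   0.84128929 -1.23868663  1.68087317  0.83682445  1.25054013
 -0.03432209]
-1 [-0.89160387  0.52611755  0.5595454   1.62392423 -0.30695616  1.08046691
 -2.2227589 ]
-1 [-0.33312118  0.61196326 -0.33227743  1.73274828  0.25453448  0.83937361
 -2.75617358]
-1 [-0.1735852   0.56456236 -0.40683362  1.69298084  0.26549219  0.93889614
 -2.65765131]
```

```bash
cat >> h.py <<'E'
c0=np.array([.3939,.42559,0])
ROD=np.array([.019,.0295,.132])
def w(p): return (np.array(p)+c0)@B          # case coords -> world
def gp(q,s=0,dx=0): # grasp point on handle -> TCP world
    a=np.radians(20)+q
    return w(ROD+[dx-.066*np.cos(a),-s,.066*np.sin(a)-grip_depth])
E
python3 - <<'E'
from h import *
print(grip_depth)
set_joints([-.5,.615,0,1.423,0,1.103,.0]); print(read_eef_pos())
for s in(1,-1):
    print(s,[None if (j:=ik(p,quat(s))) is None else np.round(j,2) for p in (gp(0)+[0,0,.08],gp(0),gp(.95),gp(.95,.045))])
E
```

```text
0.0188
[0.58144895 0.29132068 0.21874705]
1 [array([-0.43,  0.5 , -0.18,  1.65,  0.1 ,  1.  ,  0.52]), array([-0.44,  0.6 , -0.16,  1.74,  0.13,  0.81,  0.5 ]), array([-0.38,  0.59, -0.17,  1.62,  0.12,  0.95,  0.57]), array([-0.33,  0.54, -0.17,  1.71,  0.11,  0.9 ,  0.62])]
-1 [array([-0.96,  0.57,  0.67,  1.67, -0.4 ,  1.04, -2.14]), array([-0.93,  0.67,  0.63,  1.76, -0.49,  0.88, -2.06]), array([-0.87,  0.66,  0.65,  1.63, -0.45,  1.01, -2.05]), array([-0.84,  0.61,  0.65,  1.73, -0.44,  0.95, -1.99])]
```

```bash
python3 - <<'E'
from h import *
grip(.05)
move_ptp(gp(0)+[0,0,.08],quat(1)); move_straight(gp(0)+[0,0,.001],v=.1)
print(read_clock(),read_eef_pos(),gp(0),read_wrist_force())
c=camera("side"); b=c["image"][:,:,::-1]; a=camera("top")["image"][:,:,::-1]
f=lambda i:cv2.resize(np.ascontiguousarray(i),(390,390),interpolation=cv2.INTER_CUBIC)
cv2.imwrite("pics/near.png",np.hstack([f(a[150:300,90:240]),f(b[200:350,140:290])]))
E
```

```text
6.525 [0.50233982 0.28041535 0.13732615] [0.5017855  0.28006285 0.13577333] [ 0.41444684  0.71672006 -0.0541976 ]
```

View pics/near.png

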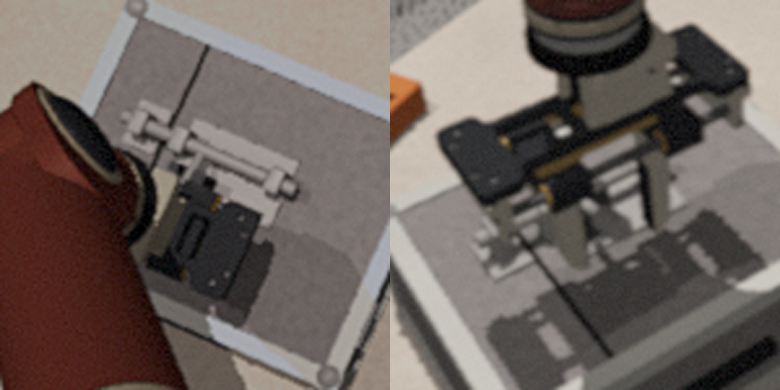

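The fingers straddle the grip, at (575, 230) and (655, 190) in the right-hand view, and nothing is touching. Next I close and lift along the arc.

```bash
python3 - <<'E'
from h import *
grip(.0,12)
print("open",read_opening(),read_grip_force(),read_wrist_force())
if .014<read_opening()<.022:
    for q in np.arange(.15,.96,.2):
        move_straight(gp(q),v=.08); print(round(q,2),read_opening(),np.round(read_wrist_force(),1))
print(read_clock(),read_eef_pos())
c=camera("side"); b=c["image"][:,:,::-1]
cv2.imwrite("pics/lift.png",cv2.resize(np.ascontiguousarray(b[200:350,140:290]),(500,500),interpolation=cv2.INTER_CUBIC))
E
```

```text
open 0.017575698276917854 11.999870985746384 [ 0.64409223  0.66904925 -0.79463035]
0.15 0.01770656615324342 [-0.3  2.6  0.4]
0.35 0.01781256281296975 [-0.5  3.   1.6]
0.55 0.01736135382740632 [-1.8  3.   2. ]
0.75 0.017887853210989957 [-2.   2.   3.4]
0.95 0.017131034027081205 [-1.2  0.3  3.2]
8.7667 [0.54332661 0.26185757 0.17696928]
```

View pics/lift.png

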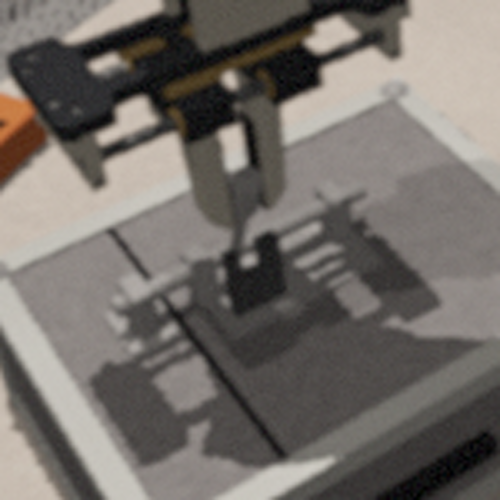

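The handle stands nearly upright in the fingers at (245, 190), clear of the notch at (255, 275). Next I draw the bolt.

```bash
python3 - <<'E'
from h import *
for s in(.01,.02,.03,.04,.044):
    move_straight(gp(.95,s),v=.06); f=read_wrist_force(); print(s,read_opening(),np.round(f,1), np.round((read_eef_pos()@B.T-c0),4))
    if np.linalg.norm(f)>25: break
print(read_clock())
c=camera("side"); b=c["image"][:,:,::-1]
cv2.imwrite("pics/drawn.png",cv2.resize(np.ascontiguousarray(b[200:350,140:290]),(500,500),interpolation=cv2.INTER_CUBIC))
E
```

```text
0.01 0.017468966406842316 [-0.6 -1.4  3.7] [0.0019 0.0176 0.1768]
0.02 0.017455875436593167 [-0.3 -1.4  3. ] [0.0017 0.008  0.1767]
0.03 0.017462054425240712 [-0.1 -1.6  4. ] [ 0.0015 -0.0018  0.1767]
0.04 0.0176395924836152 [ 1.  -2.   2.2] [ 0.0014 -0.0118  0.1766]
0.044 0.01776053487881466 [ 4.3  3.6 -2.2] [ 0.0014 -0.013   0.1767]
10.3333
```

View pics/drawn.png

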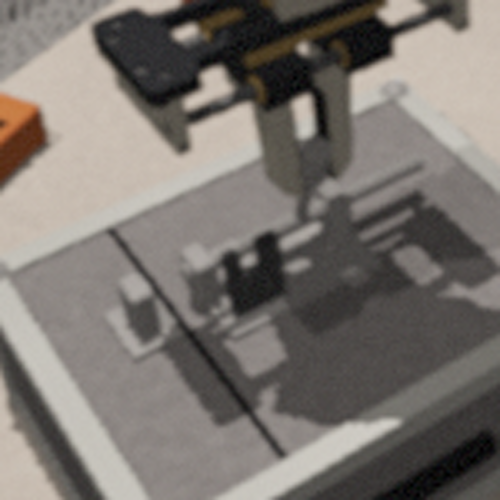

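The bolt is at its stop: the rod is out of the keeper at (135, 300) and its end sticks out at (420, 165). Next I release and retreat upwards.

```bash
python3 - <<'E'
from h import *
grip(.045); wait(.3)
p=read_eef_pos(); move_straight(p+[0,0,.12],v=.12); wait(.5)
print(read_clock(),read_wrist_force())
c=camera("side"); b=c["image"][:,:,::-1]; P=pts(c,np.ones((420,560),bool))@B.T-c0
g=P[(abs(P[:,0])<.11)&(abs(P[:,1])<.14)&(P[:,2]>.157)&(P[:,2]<.21)]; print(len(g),np.round(np.percentile(g,[1,50,99],axis=0),4))
cv2.imwrite("pics/rel.png",cv2.resize(np.ascontiguousarray(b[200:350,140:290]),(500,500),interpolation=cv2.INTER_CUBIC))
E
```

```text
12.9917 [ 1.29224701  0.11941795 -0.5526833 ]
112 [[-0.0584 -0.0218  0.1572]
 [-0.0499 -0.0109  0.1612]
 [-0.0269 -0.0045  0.1673]]
```

View pics/rel.png

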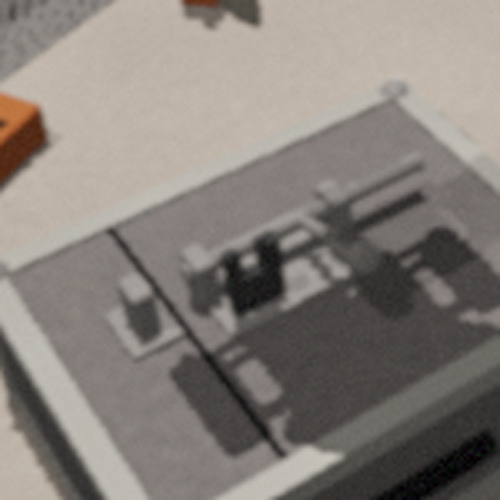

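The grip moved from y ≈ 0.032 to −0.011, so the bolt is drawn about 43 mm. The handle lies behind the notch at (370, 260) and the arm is clear.

```bash
python3 -c "
from plant import *
print(hand_in())"
```

```text
the job is handed in; nothing more can be done
None
```

I unbolted the larger case and handed the job in: its bolt is drawn about 43 mm of 45 and released with the arm clear, and I never went near the smaller case's bolt; no verdict was returned.

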